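Spacer in the packing jig: hold the tile against the fence

TASK

Lay the blue tile lengthwise and about centred across the two narrow rails of the wooden packing jig, between the aluminium fence and the two black blocks, and let go of it. Then take the orange spacer, slide it down upright into the gap between the tile and the thinner black block, the only one where it fits, about centred on that block, until its foot is just below the tile's underside, and with it push the tile squarely flush against the fence. Finish while still gripping the spacer and pressing the tile firmly (about 10 N) on the fence, for strapping; do not force the spacer in at the thick block, treat the brittle tile gently, and leave everything else where it is.

Things in the scene. Friction and masses are not known exactly. Their poses are not given: they have to be found in the camera images.
- jig: Packing jig fixed to the bench: plywood base 155 x 250 mm, 10 mm thick. Origin on the bench surface; x points to the fence (away from the robot, turned up to 0.35 rad), y along the fence, z up. Two wooden rails run along x at y = +/-45 mm, 10 mm wide, x = -5 to +43 mm, tops 40 mm above the bench. A tile flush on the fence has its centre at x = +15 mm. A low bar (32 mm) runs behind the blocks.
- fence: Aluminium fence, part of the jig, same origin and axes as the jig. Two straight pieces, y = 30 to 98 mm and y = -98 to -30 mm; their stop face, towards the blocks, lies at x = +45 mm; top 48 mm above the bench. The middle 60 mm is open so a finger can pass.
- thin_block: Black block 20 mm thick (x), 44 wide (y), 42 tall, fixed on the jig base (top 52 mm above the bench); axes as the jig's. Origin: middle of its rear face's lower edge, at jig x = -67 mm, y = +54 or -54 mm (varies), 10 mm above the bench; front face, towards the fence, at x = +20 mm. With the tile flush its gap to the tile is 32 mm: the spacer fits.
- thick_block: Black block like the thin one but 40 mm thick (front face at x = +40 mm), at the other end of the jig. With the tile flush its gap to the tile is only 12 mm: the spacer does not fit. The tile must lie between this block and the fence (72 mm apart).
- tile: Blue glazed ceramic tile, 60 (x) x 200 (y) x 12 (z) mm, about 0.33 kg, loose; origin at the centre of its underside, z up. It starts flat on the cardboard pad, its underside 20 mm above the bench; can be gripped across its 60 mm width at mid-length.
- pad: Stack of cardboard strips 46 x 170 mm, 20 mm tall, fixed to the bench under the tile, same heading; origin at the centre of its underside.
- spacer: Orange plastic spacer block, 16 mm thick (x), 36 mm wide (y), 90 mm tall (z), about 50 g, loose, standing upright on the bench; its lowest 8 mm is narrowed to 12 mm thick and 34 mm wide. Origin at the centre of its foot, z up.
- tape_roll: Amber packing-tape roll, 100 mm across, 48 mm tall, lying flat on the bench; bystander. Origin: centre of its underside.
- marker: Blue marker pen with white end, 130 mm long, lying; bystander.
- small_carton: Closed cardboard box 120 x 160 x 90 mm; bystander.
- pen_cup: Grey cup 76 mm across, 95 mm tall; bystander.
- tape_gun: Blue tape dispenser gun with black handle and amber roll, 210 mm long, 110 mm tall; bystander.
Mind the look-alikes: they are no part of the job. Of the things shaped like the spacer, the orange one is meant.

How it is judged (in metres and radians):
On the way, in this order (a step that is already met when the one before it is completed fails the run):
1. the tile lies level across both rails between fence and blocks, released (z of tile in the frame of jig between 0.036 and 0.044 m and angle between tile's own z axis and vertical below 0.05 rad and x of tile in the frame of jig between -0.003 and 0.02 m and y of tile in the frame of jig between -0.03 and 0.03 m and contact force between the fingers and tile below 0.1 N), for 0.3 s.
2. the gripped spacer is in the gap at the thin block, its foot below the tile's underside (4 mm allowance) (z of tile in the frame of jig between 0.036 and 0.044 m and angle between tile's own z axis and vertical below 0.05 rad and x of spacer in the frame of thin_block between 0.02 and 0.052 m and y of spacer in the frame of thin_block between -0.022 and 0.022 m and z of spacer in the frame of jig below 0.044 m and angle between spacer's own z axis and vertical below 0.2 rad and contact force between the fingers and spacer above 1 N), for 0.2 s.
At the end, for the whole second after the job is handed in: Tile level on both rails (4 mm), flush on the fence within 3 mm and 0.025 rad, pressed on it over 2 N by the spacer (over 3 N), not by fingers; spacer gripped, upright (0.2 rad), within 22 mm of the thin block's centre, foot no more than 4 mm above the tile's underside; all still (all of step 2 and x of tile in the frame of jig between 0.012 and 0.018 m and y of tile in the frame of jig between -0.035 and 0.035 m and angle between the y axis of tile and the y axis of jig, either way round below 0.025 rad and contact force between tile and fence above 2 N and contact force between spacer and tile above 3 N and contact force between the fingers and tile below 0.5 N and linear speed of tile below 0.01 m/s and linear speed of spacer below 0.02 m/s); the arm keeps its last pose, push and grip.
It fails at once if the spacer is forced against the thick block (over 15 N) (contact force between spacer and thick_block above 15 N).
It fails at once if the tile is set down or pressed on the jig with over 60 N (contact force between tile and jig above 60 N).
It fails at once if a bystander is moved by more than 30 mm (distance of any of tape_roll, marker, small_carton, pen_cup, tape_gun from where it was at the start of the episode above 0.03 m).
It also fails if it takes over 59 s, if anything falls off the work surface, if the arm or the gripper's body presses on something with over 40 N, if the wrist force passes 120 N, or if a joint passes its speed limit or range.

ROBOT

A 6-joint arm with a two-finger parallel gripper is mounted at the origin on the work surface. World frame = base frame: x ahead of the robot, y to its left, z up, the work surface at z = 0. Lengths are in m, angles in degrees, forces in N, time in s.
With the tool pointing down it reaches from about 0.4 to 0.825 m from the base axis. Payload 7 kg.
Tool frame: the origin (TCP) lies midway between the tips of the shut fingers; the grasp point (between the pads) lies 19 mm behind it; z points along the fingers, y is the line along which they close (so a half turn about z gives the same grasp; the last joint's range is limited). The gripper opens to 88 mm and grips with 3 to 60 N. Pads are 19 mm wide; open, the fingers measure 130 mm over their backs; the gripper's body (78 mm by 193 mm) begins 47 mm behind the grasp point.
Start: joints at [87.267, 20.546, 0.682, 0, -70.136, -16.507], TCP at [0.222, 0.637, 0.227] pointing down, gripper open.
Joint ranges: [-176.03, 176.03], [-82.01, 121.73], [-58.28, 71.71], [-173.87, 95.51], [-174.79, -0.11], [-173.66, 173.66]. Speed limits (degrees/s): [136.94, 136.94, 172.46, 180, 180, 180].

INTERFACE

Orientations are given as [roll, pitch, yaw] about the fixed x, y, z axes, in that order (R = Rz(yaw) Ry(pitch) Rx(roll)).
In Python, from plant import ctrl gives the robot as it stands. The module is installed in compiled form; this text tells all that it offers.
- The arm moves only by the tool send_rows, never from a script. Its argument "plan" is a list that holds one entry, the list of rows, each a list of 6 numbers: the shift along the tool's x, y, z in cm, then the turn, a rotation vector about the tool's x, y, z in degrees. A call has 1 to 8 rows; each row is the pose to reach, as a shift and turn from the pose commanded when the call began, along the tool's axes at that moment; what a row does not reach only later rows make up. A row lasts 1/12 s, in which the tool goes at most 41.7 mm and 7.16 degrees, less where a joint would pass 70% of its speed; a pose out of reach is approached as far as the arm can. A call with a gripper value outside its range is refused whole. "fingers" is the opening, from 0 (shut) to 1 (fully open), set as the call begins (left out, the last holds). The fingers move at their own pace and stop on an object; the grip force is fixed at half the most. Time passes only in rows, so rows that repeat a pose let the fingers close. It gives the time, the measured TCP pose, the force, the opening and the grip force at its end, in the units of the state.
- ctrl.get_obs(): the state, without advancing time (a new reading comes with each control period).
- ctrl.snapshot(name): name is "scene" or "side" or "wrist"; returns a dict with "img" (420x560x3 uint8, red, green, blue), "K" (3x3 intrinsics, pixels), "k1" (the pictures are not rectified: a ray, as slopes to the right and down, at radius r is drawn at 1 + k1 r^2 times it, then the intrinsics apply), "pose" (4x4, takes a point from camera to world coordinates). Camera axes: x right, y down, z forward; pixel columns grow to the right and rows downward; lengths in m; the calibration is good to about 2 mm. A picture is of the moment at which its call begins. There is no depth.
- ctrl.close_job(): hands the job in; it is judged then, once.
The state is a dict: "clock": time; "joint_pos": joint angles; "qvel": joint speeds; "tau": joint torques, N m; "tool_pos": TCP position; "orientation": TCP orientation; "force": force on the tool from outside, world axes, zero at the start; "moment": the same for the moment, N m; "opening": finger opening in m; "gripper_force": force on a finger pad.
Only numpy, scipy, OpenCV 4.12 (cv2) and the standard library are available. Lean on these libraries where they do the work, as an engineer would, in place of code of your own. Each camera call takes 0.05 s, during which the arm holds its last target. There are 200 camera calls.

## Working session

There is one attempt and no reset: what is moved stays moved. The work goes in short steps, Python scripts to look and compute and a tool call to move; the robot and the scene stay as the last step left them, time stands still between calls to the robot, and variables do not carry over. Pictures are saved under pics/ and viewed, at most 10 in all, crops included, and the job is handed in when it is done.

Besides the shell and the picture viewer there is one more tool, called after "Call:" as name(argument=value, ...) on one line, values as JSON. send_rows: Moves the arm, as the interface text tells. Its arguments: {"type":"object","properties":{"plan":{"type":"array","items":{"type":"array","items":{"type":"array","items":{"type":"number"}}}},"fingers":{"type":"number"}},"required":["plan"]}

```bash
mkdir -p pics
cat > h.py <<'E'
import numpy as np, cv2, pickle
from plant import ctrl
def snap(n,f):
    s=ctrl.snapshot(n); cv2.imwrite(f'pics/{f}.png',s['img'][:,:,::-1]); pickle.dump(s,open(f'pics/{f}.pkl','wb')); return s
def load(f): return pickle.load(open(f'pics/{f}.pkl','rb'))
def dist(s): return np.array([s['k1'],0,0,0,0.])
def ray(s,uv):
    p=cv2.undistortPoints(np.array([[uv]],float),np.array(s['K']),dist(s))[0,0]  
    T=np.array(s['pose']); return T[:3,3],T[:3,:3]@np.array([p[0],p[1],1])
def atz(s,uv,z):
    o,d=ray(s,uv); return o+d*(z-o[2])/d[2]
def proj(s,P):
    T=np.linalg.inv(np.array(s['pose'])); r=cv2.Rodrigues(T[:3,:3])[0]
    return cv2.projectPoints(np.array(P,float).reshape(-1,1,3),r,T[:3,3],np.array(s['K']),dist(s))[0][:,0]
E
python3 - <<'E'
from h import *
a=snap('scene','a');b=snap('side','b')
print(a['k1'],a['K'],a['pose'],b['pose'])
o=ctrl.get_obs();print(o)
E
```

```text
0.07187265561009842 [[528.67427065   0.         279.23318288]
 [  0.         528.67427065 206.53306658]
 [  0.           0.           1.        ]] [[-0.85608023  0.39254167 -0.33621075  1.01629611]
 [ 0.51676708  0.63895089 -0.56981887  0.86290849]
 [-0.00885549 -0.66155332 -0.74984584  1.01792522]
 [ 0.          0.          0.          1.        ]] [[-0.90236181 -0.34089682  0.2636902   0.22229585]
 [-0.43072584  0.69235124 -0.57889982  0.88695178]
 [ 0.01477887 -0.63595528 -0.77158439  1.09325682]
 [ 0.          0.          0.          1.        ]]
{'clock': 0.1, 'joint_pos': array([ 8.72693370e+01,  2.05871293e+01,  6.37425777e-01, -1.78230769e-02,
       -7.01375644e+01, -1.65080643e+01]), 'qvel': array([ 0.00678982, -0.08129991,  0.08785683,  0.07060275,  0.00700534,
        0.02649486]), 'tau': array([-1.34495429e-03, -5.84163022e+01,  2.93752491e+01,  7.01544061e+00,
        1.01457830e-02, -5.13200575e-05]), 'tool_pos': array([0.22228241, 0.63685918, 0.22570627]), 'orientation': array([ 1.79911568e+02, -8.73447549e-03, -1.92447890e+01]), 'force': array([ 0.26386713, -0.01479578,  0.1789146 ]), 'moment': array([-0.03806934, -0.04414795, -0.01347102]), 'gripper_force': 0.0, 'opening': 0.08768744215238465}
```

View pics/a.png

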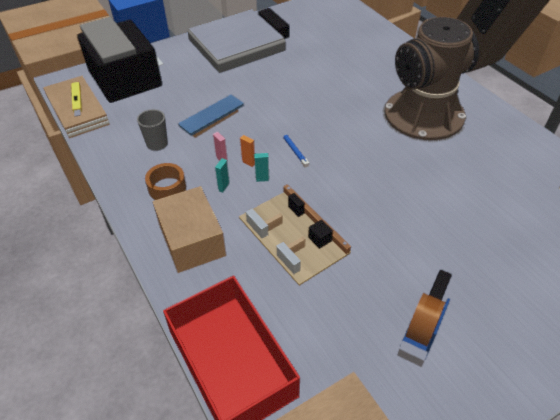

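View pics/b.png

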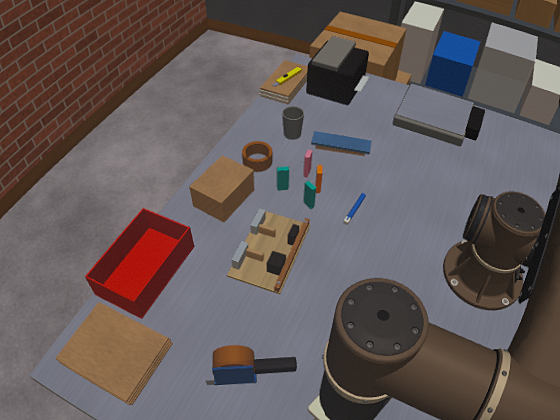

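The scene view shows the tile at (212,113), the jig at (295,232) and four spacer-shaped blocks: pink (220,146), orange (248,151), teal (262,167) and teal (222,175). The orange one at (248,151) matches the description. In the side view it is at (319,178). I'll enlarge both views to confirm and to measure corners.

Run:
```python
from h import *
a=load('a')['img'][:,:,::-1];b=load('b')['img'][:,:,::-1]
def crop(im,x0,x1,y0,y1,k,f):
    c=cv2.resize(im[y0:y1,x0:x1],None,fx=k,fy=k,interpolation=cv2.INTER_CUBIC)
    for x in range(-(-x0//10)*10,x1,10):
        cv2.line(c,((x-x0)*k,0),((x-x0)*k,6 if x%50 else 14),(255,255,255),1)
        if x%20==0: cv2.putText(c,str(x),((x-x0)*k+2,18),0,.4,(255,255,255),1)
    for y in range(-(-y0//10)*10,y1,10):
        cv2.line(c,(0,(y-y0)*k),(6,(y-y0)*k),(255,255,255),1)
        if y%20==0: cv2.putText(c,str(y),(8,(y-y0)*k+5),0,.4,(255,255,255),1)
    cv2.imwrite(f'pics/{f}.png',c)
crop(a,175,355,90,285,3,'ac')
crop(b,225,385,125,300,3,'bc')
crop(a,235,355,180,282,5,'aj')
```

```text
(no output)
```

View pics/ac.png

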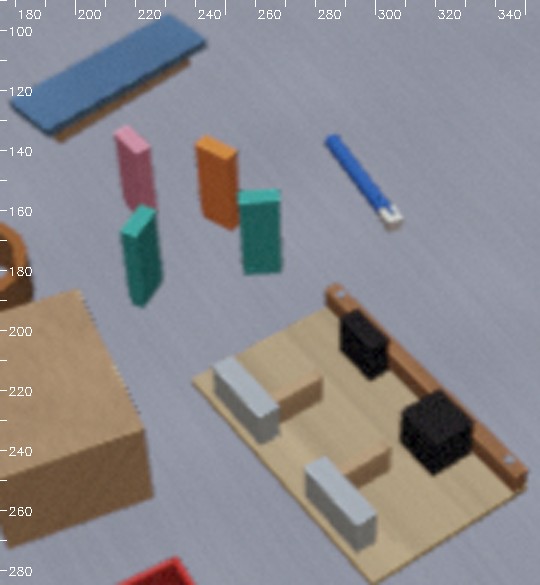

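View pics/bc.png

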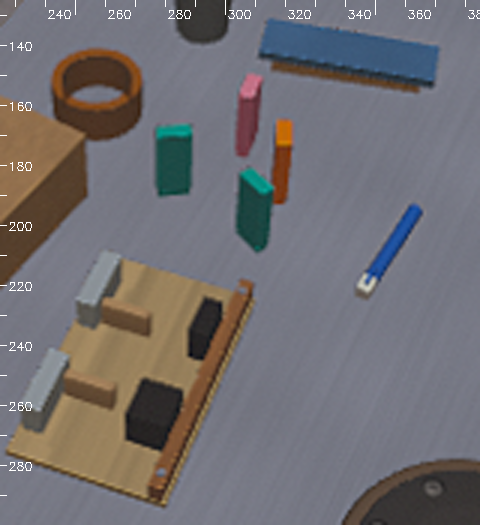

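View pics/aj.png

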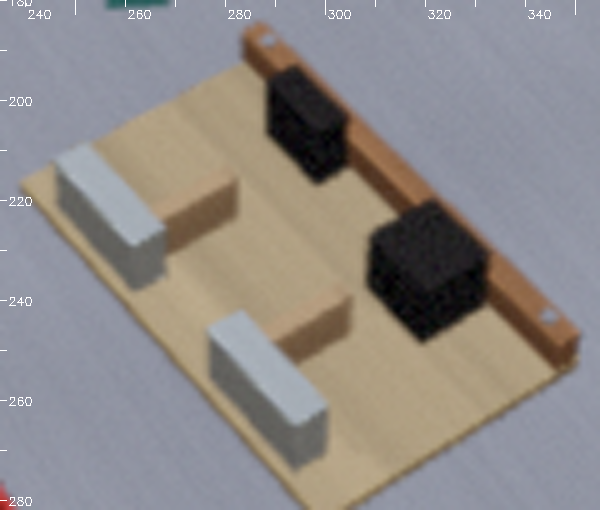

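The crops confirm the target: the only orange block is at (248,151) scene and (319,178) side. The thin block is the upper-left one, at about (297,205) in the scene view, and the thick one is at (320,233). Now I'll fit the poses.

```bash
cat > fit.py <<'E'
from h import *
from scipy.optimize import least_squares
def fit(obs,x0):
    # obs: list of (snap, model pts, pixels)
    def W(p,M):
        c,s=np.cos(p[2]),np.sin(p[2]); M=np.array(M,float)
        return np.c_[p[0]+c*M[:,0]-s*M[:,1],p[1]+s*M[:,0]+c*M[:,1],M[:,2]]
    f=lambda p:np.concatenate([(proj(s,W(p,M))-np.array(u)).ravel() for s,M,u in obs])
    r=least_squares(f,x0,loss='soft_l1'); return r.x,f(r.x).reshape(-1,2)
E
python3 - <<'E'
from fit import *
np.set_printoptions(precision=4,suppress=True)
a=load('a');b=load('b')
A=lambda L:[(175+x/3,90+y/3) for x,y in L]
B=lambda L:[(225+x/3,125+y/3) for x,y in L]
J=lambda L:[(235+x/5,180+y/5) for x,y in L]
t=A([(10,103),(170,14),(207,42),(50,132)]);tb=B([(268,18),(438,45),(434,84),(262,57)])
for n,s,l in(('tile a',a,t),('tile b',b,tb)):
    P=np.array([atz(s,u,.032) for u in l]);d=np.roll(P,-1,0)-P
    print(n,P.mean(0),np.linalg.norm(d,axis=1),np.degrees(np.arctan2(d[:,1],d[:,0])))
sp={'orange':(A([(195,145),(207,136),(238,151),(224,161)]),B([(277,121),(293,122),(291,145),(274,143)])),
'pink':(A([(115,134),(126,126),(152,144),(140,154)]),B([(245,75),(263,78),(260,92),(241,88)])),
'tealR':(A([(238,193),(280,190),(281,202),(240,206)]),B([(238,177),(248,169),(273,185),(262,192)])),
'tealL':(A([(122,230),(140,207),(157,212),(137,236)]),B([(157,128),(192,125),(191,137),(157,139)]))}
for n,(l,m) in sp.items():
  for s,q in((a,l),(b,m)):
    P=np.array([atz(s,u,.09) for u in q]);d=np.roll(P,-1,0)-P
    print(n,P.mean(0)[:2],np.linalg.norm(d,axis=1),np.degrees(np.arctan2(d[:,1],d[:,0])))
for sg in(-1,1):
  M=[(.045,sg*.098,.048),(.045,sg*.03,.048),(.045,-sg*.03,.048),(.045,-sg*.098,.048),
   (-.047,sg*.076,.052),(-.047,sg*.032,.052),(-.027,-sg*.032,.052),(-.027,-sg*.076,.052)]
  u=J([(90,145),(165,228),(242,311),(327,405),(268,82),(318,128),(370,235),(422,292)])
  for y0 in (-.3,0,.3):
    print(sg,*fit([(a,M,u)],[.5,.5,y0]))
print('pen cup',atz(a,(153,117),.095),'tape',atz(a,(166,176),.048),'marker',atz(a,(296,150),.01))
E
```

```text
tile a [ 0.5545 -0.3003  0.032 ] [0.2005 0.0605 0.1958 0.0601] [-167.5037   99.6834   12.3962  -75.7947]
tile b [ 0.5485 -0.3038  0.032 ] [0.1972 0.0672 0.1938 0.0686] [-166.7223  104.4151   13.6474  -72.7795]
orange [ 0.5508 -0.0886] [0.0155 0.0345 0.0175 0.0337] [-161.3522  113.2679   16.4927  -69.9363]
orange [ 0.5465 -0.0909] [0.0163 0.0332 0.0171 0.0319] [-158.4881  108.7948   17.0703  -72.7171]
pink [ 0.6074 -0.137 ] [0.0139 0.0346 0.0162 0.0358] [-160.9143  104.4396   22.5038  -79.073 ]
pink [ 0.604 -0.144] [0.0191 0.0219 0.0203 0.0206] [-167.3347  104.8586    9.2413  -78.0837]
tealR [ 0.5495 -0.0136] [0.036  0.0149 0.035  0.0162] [ 154.3477   62.9118  -23.5398 -113.3695]
tealR [ 0.546  -0.0167] [0.015  0.0317 0.0146 0.03  ] [-107.2096  163.5603   65.9986  -15.4867]
tealL [ 0.6502 -0.0418] [0.0306 0.016  0.0323 0.0149] [-146.3399  126.0717   31.6236  -60.1063]
tealL [ 0.6454 -0.0423] [0.0356 0.0172 0.0342 0.0157] [-146.6374  111.6193   31.1388  -64.1177]
-1 [0.5872 0.19   0.0772] [[-0.5556 -0.9672]
 [ 0.3225 -0.1288]
 [-0.2723 -0.4608]
 [ 0.5048  0.2828]
 [-0.4132 -0.4238]
 [ 
[... 401 characters left out ...]
8  0.5703]]
1 [ 0.5912  0.1974 -1.214 ] [[ -3.1093  35.1763]
 [  0.5643   0.5484]
 [  0.7847 -31.1293]
 [  0.6062 -66.1639]
 [ -1.2856  60.6759]
 [  0.5147  39.1592]
 [ -0.3517  -3.3873]
 [  0.0833 -25.881 ]]
1 [ 0.5912  0.1974 -1.214 ] [[ -3.1093  35.1763]
 [  0.5643   0.5484]
 [  0.7847 -31.1293]
 [  0.6061 -66.1639]
 [ -1.2855  60.6759]
 [  0.5147  39.1592]
 [ -0.3516  -3.3873]
 [  0.0833 -25.881 ]]
1 [ 0.5912  0.1974 -1.214 ] [[ -3.1093  35.1763]
 [  0.5643   0.5484]
 [  0.7847 -31.1293]
 [  0.6062 -66.1639]
 [ -1.2856  60.6759]
 [  0.5147  39.1592]
 [ -0.3517  -3.3873]
 [  0.0833 -25.881 ]]
pen cup [ 0.7275 -0.2973  0.095 ] tape [ 0.7757 -0.1166  0.048 ] marker [ 0.4151 -0.0594  0.01  ]
```

Jig at (0.587, 0.190), yaw 4.4°, with the thin block at y = -54. Tile centre at about (0.552, -0.302), long axis about 13°. The sizes agree with the description. I'll write a helper that converts world targets to tool rows, then fly over the jig for a wrist view.

```bash
cat > go.py <<'E'
import sys
from h import *
from scipy.spatial.transform import Rotation as R
def go(x,y,z,yaw):
    o=ctrl.get_obs(); T=R.from_euler('xyz',o['orientation'],degrees=True); G=R.from_euler('xyz',[180,0,yaw],degrees=True)
    d=T.inv().apply(np.array([x,y,z])-o['tool_pos'])*100; r=(T.inv()*G).as_rotvec(degrees=True)
    n=max(np.linalg.norm(d)/4.17,np.linalg.norm(r)/7.16)
    print('t',round(o['clock'],2),'at',o['tool_pos'].round(4),o['orientation'].round(2),'F',o['force'].round(1),'open',round(o['opening'],4),'grip',round(o['gripper_force'],1))
    print('row',d.round(2).tolist(),r.round(2).tolist(),'rows',round(n,1))
if __name__=='__main__': go(*map(float,sys.argv[1:]))
E
python3 go.py .55 .19 .33 -85.6
```

```text
t 0.1 at [0.2223 0.6369 0.2257] [ 1.7991e+02 -1.0000e-02 -1.9240e+01] F [ 0.3 -0.   0.2] open 0.0877 grip 0.0
row [45.67, 31.4, -10.37] [0.07, -0.06, 66.36] rows 13.5
```

Call:
send_rows(plan=[[[3,2,-1,0,0,4],[6,4,-2,0,0,8],[9,6,-3,0,0,12],[12,8,-4,0,0,16],[15,10,-5,0,0,21],[18,12,-6,0,0,25],[21,14,-7,0,0,29],[24,16.5,-8,0,0,33]]], fingers=1)

```text
clock: 0.77
tool_pos: [0.3954, 0.4011, 0.3066]
orientation: [180.0, -0.0, -52.4]
force: [1.0, 0.6, 0.3]
opening: 0.0877
gripper_force: 0.0
```

```bash
python3 go.py .55 .19 .33 -85.6
```

```text
t 0.77 at [0.3954 0.4011 0.3066] [ 1.7997e+02 -1.0000e-02 -5.2420e+01] F [1.  0.6 0.3] open 0.0877 grip 0.0
row [26.16, 0.62, -2.34] [0.03, -0.02, 33.18] rows 6.3
```

Call:
send_rows(plan=[[[3.5,0,-0.3,0,0,5],[7.5,0.2,-0.6,0,0,10],[11.5,0.3,-1,0,0,15],[15.5,0.4,-1.4,0,0,20],[19.5,0.5,-1.8,0,0,25],[23,0.6,-2.1,0,0,29.5],[26.2,0.6,-2.3,0,0,33.2],[26.2,0.6,-2.3,0,0,33.2]]])

```text
clock: 1.43
tool_pos: [0.5526, 0.1876, 0.3294]
orientation: [180.0, -0.1, -85.9]
force: [0.5, 1.0, -0.3]
opening: 0.0875
gripper_force: 0.0
```

```bash
python3 - <<'E'
from h import *
w=snap('wrist','w1'); o=ctrl.get_obs(); print(o['tool_pos'],o['orientation'],np.round(w['pose'],3))
M=[(.045,-.098,.048),(.045,.098,.048),(-.047,-.076,.052),(-.027,.076,.052),(0,0,.01)]
c,s=np.cos(.0772),np.sin(.0772)
print(proj(w,[(.5872+c*x-s*y,.19+s*x+c*y,z) for x,y,z in M]))
E
python3 go.py .552 -.302 .15 -167
```

```text
[0.55151393 0.1892059  0.32901873] [ 1.79953850e+02 -3.60819296e-02 -8.57084980e+01] [[-0.997 -0.069 -0.019  0.558]
 [-0.071  0.961  0.267  0.116]
 [ 0.     0.267 -0.964  0.487]
 [ 0.     0.     0.     1.   ]]
[[213.39413763 102.76981682]
 [220.83122973 247.45904676]
 [285.83725223 119.91290574]
 [271.26393559 233.43542392]
 [252.56429674 174.57702375]]
t 1.48 at [0.5515 0.1892 0.329 ] [ 1.7995e+02 -4.0000e-02 -8.5710e+01] F [-0.2  0.3  0.2] open 0.0879 grip 0.0
row [48.98, 3.61, 17.94] [0.01, -0.06, 81.29] rows 12.5
```

View pics/w1.png

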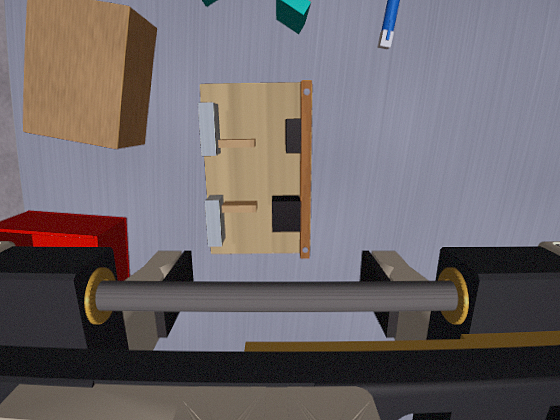

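The wrist view shows the jig where it was predicted. The fence stop edge runs (213,101) to (222,247), against a prediction of (213,103) to (221,247), and the thin block front is at u≈286. I'll refine numerically from this picture and move on to the tile.

Run:
```python
from h import *
g=cv2.GaussianBlur(load('w1')['img'],(3,3),0)
for r in (115,128,145,222,238): print(r,'|'.join(f"{c}:{g[r,c].mean():.0f},{int(g[r,c,0])-int(g[r,c,2])}" for c in range(206,226)))
for r in (128,145,205,225): print(r,'|'.join(f"{c}:{g[r,c].mean():.0f}" for c in range(266,296)))
for c in (208,212,217): print('c',c,'|'.join(f"{r}:{g[r,c].mean():.0f},{int(g[r,c,0])-int(g[r,c,2])}" for r in [*range(98,108),*range(148,160),*range(190,202),*range(240,252)]))
```

```text
115 206:167,-19|207:167,-19|208:170,-17|209:171,-17|210:170,-18|211:169,-19|212:174,-18|213:163,-12|214:115,-2|215:78,3|216:73,5|217:76,6|218:100,24|219:142,51|220:159,60|221:157,58|222:155,58|223:155,58|224:153,58|225:151,57
128 206:167,-18|207:166,-18|208:168,-18|209:170,-18|210:171,-18|211:170,-18|212:168,-19|213:171,-16|214:152,-6|215:101,2|216:74,5|217:73,3|218:81,8|219:114,32|220:149,55|221:159,61|222:156,59|223:155,60|224:154,58|225:152,58
145 206:168,-18|207:167,-17|208:165,-18|209:166,-18|210:168,-18|211:170,-18|212:169,-18|213:167,-18|214:172,-15|215:152,-5|216:95,3|217:80,15|218:117,43|219:144,63|220:148,68|221:145,67|222:144,66|223:145,66|224:145,65|225:146,65
222 206:167,-13|207:172,-16|208:171,-19|209:170,-19|210:170,-18|211:169,-18|212:167,-18|213:167,-19|214:168,-19|215:170,-18|216:171,-18|217:171,-19|218:169,-19|219:156,-13|220:118,0|221:83,5|222:73,2|223:81,8|224:112,32|225:149,54
238 206:149,-16|207:155,-11|208:167,-15|209:169,-19|210:168,-19|211:170,-18|212:169,-18|213:167,-17|214:166,-17|215:167,-17|216:168,-18|217:170,-19|218:170,-19|219:169,-19|220:155,-14|221:
[... 1800 characters left out ...]
107,20|196:94,7|197:95,6|198:94,8|199:104,4|200:137,-8|201:166,-18|240:168,-18|241:167,-19|242:168,-18|243:168,-18|244:170,-20|245:170,-16|246:160,13|247:148,50|248:146,64|249:148,62|250:147,62|251:148,65
c 217 98:153,59|99:153,58|100:153,58|101:155,59|102:152,58|103:132,45|104:100,23|105:86,12|106:85,11|107:85,10|148:70,7|149:67,6|150:68,7|151:67,6|152:66,5|153:77,10|154:103,25|155:133,46|156:151,57|157:155,59|158:153,58|159:153,58|190:149,57|191:150,57|192:152,58|193:148,57|194:129,39|195:102,13|196:92,5|197:95,6|198:97,7|199:113,3|200:145,-9|201:169,-19|240:171,-18|241:171,-18|242:170,-18|243:170,-18|244:170,-21|245:169,-17|246:161,12|247:150,48|248:147,60|249:149,57|250:149,56|251:149,57
```

Call:
send_rows(plan=[[[4,0.3,0,0,0,6],[8,0.6,0,0,0,12],[12,0.9,0,0,0,18],[16,1.2,0,0,0,24.5],[20,1.5,0,0,0,31],[24,1.8,0,0,0,37.5],[28,2,1,0,0,44],[32,2.3,2,0,0,51]]])

```text
clock: 2.15
tool_pos: [0.5528, -0.1301, 0.3098]
orientation: [-180.0, 0.1, -136.6]
force: [1.7, 0.5, -0.4]
opening: 0.0879
gripper_force: 0.0
```

```bash
python3 go.py .552 -.302 .2 -167
```

```text
t 2.15 at [ 0.5528 -0.1301  0.3098] [-1.7996e+02  8.0000e-02 -1.3664e+02] F [ 1.7  0.5 -0.4] open 0.0879 grip 0.0
row [11.87, -12.44, 10.98] [-0.02, 0.09, 30.36] rows 4.9
```

Call:
send_rows(plan=[[[3,-3,2.5,0,0,6],[6,-6,5,0,0,12],[9,-9,7.5,0,0,18.5],[11,-11.5,10,0,0,25],[11.9,-12.4,11,0,0,30.4],[11.9,-12.4,11,0,0,30.4]]])

```text
clock: 2.65
tool_pos: [0.5492, -0.3034, 0.1933]
orientation: [179.7, -0.4, -167.3]
force: [-0.6, 0.4, -0.9]
opening: 0.0879
gripper_force: 0.0
```

Run:
```python
from h import *
np.set_printoptions(precision=4,suppress=True)
w=load('w1')
F=np.array([atz(w,p,.048)[:2] for p in [(214.0,115),(214.7,128),(215.6,145),(220.2,222),(221.2,238)]])
k=np.polyfit(F[:,1],F[:,0],1); yaw=np.arctan(-k[0]); X=np.array([np.cos(yaw),np.sin(yaw)]);Y=np.array([-X[1],X[0]])
tb=np.array([atz(w,p,.052)[:2] for p in [(284.8,128),(285,145)]]);kb=np.array([atz(w,p,.052)[:2] for p in [(271.3,205),(271.5,225)]])
ye=np.array([atz(w,p,.048)[:2] for p in [(212,102),(212,155.5),(212,199.7),(212,246.3)]])
print('yaw',np.degrees(yaw),'x0 from fence',(F@X).mean()-.045,'thin',tb@X+.047,'thick',kb@X+.027,'y0',ye@Y-np.array([-.098,-.03,.03,.098]))
x0=((F@X).mean()-.045+(tb@X).mean()+.047+(kb@X).mean()+.027)/3
print('origin',x0*X+(ye@Y).mean()*Y)
w=snap('wrist','w2'); o=ctrl.get_obs(); print(o['tool_pos'],o['orientation'])
c=cv2.cvtColor(w['img'],cv2.COLOR_RGB2HSV); m=cv2.inRange(c,(100,90,30),(118,255,220))
cs,_=cv2.findContours(m,0,1)
for q in sorted(cs,key=cv2.contourArea)[-3:]:print(cv2.contourArea(q),cv2.minAreaRect(q))
print(proj(w,[(.552,-.302,.032)]))
```

```text
yaw 4.853569478728699 x0 from fence 0.6005438732295872 thin [0.602  0.6019] thick [0.601  0.6012] y0 [0.1383 0.1379 0.1376 0.1374]
origin [0.5874 0.1882]
[ 0.5501 -0.3021  0.1956] [ 179.8112   -0.3233 -167.0396]
0.0 ((450.0, 247.0), (0.0, 0.0), 0.0)
1432.5 ((516.9878540039062, 117.97193145751953), (96.54290771484375, 16.782546997070312), 21.571308135986328)
10735.0 ((270.5, 189.99998474121094), (62.99999237060547, 181.99996948242188), -0.0)
[[275.6732 202.4224]]
```

View pics/w2.png

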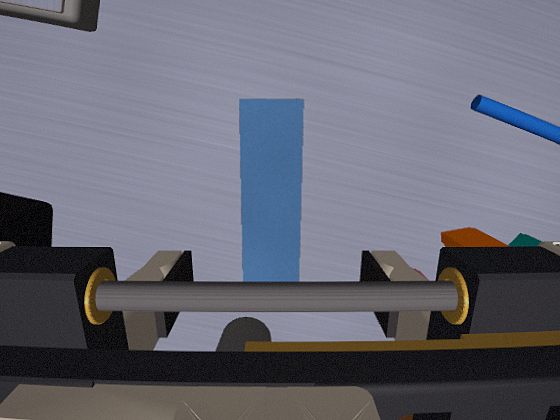

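The tile's far end has corners (239,99) and (304,99), and its sides run down to (243,282) and (300,282), between the fingers.

```bash
python3 - <<'E'
from h import *
w=load('w2')
P=np.array([atz(w,p,.032)[:2] for p in [(239,98.5),(304,98.5),(299.6,281),(242.7,281)]])
l=P[3]-P[0];r=P[2]-P[1];e=P[1]-P[0]
an=lambda v:np.degrees(np.arctan2(v[1],v[0]))
print(P,an(l),an(r),an(e),np.linalg.norm(e),np.linalg.norm(P[2]-P[3]))
u=(l+r);u/=np.linalg.norm(u);print('centre',(P[0]+P[1])/2+.1*u,an(u))
E
python3 go.py .5515 -.302 .012 -167
```

```text
[[ 0.46344821 -0.356481  ]
 [ 0.45033971 -0.29801908]
 [ 0.63001777 -0.2584478 ]
 [ 0.64316992 -0.31748542]] 12.24213671954781 12.420225212153884 102.63799183046997 0.059913511738277365 0.060484870469335095
centre [ 0.5545869 -0.3058938] 12.331200402802075
t 2.7 at [ 0.5501 -0.3021  0.1956] [ 179.81   -0.32 -167.04] F [-0.2  0.6  0.5] open 0.0875 grip 0.0
row [-0.24, -0.08, 18.36] [0.19, -0.32, -0.04] rows 4.4
```

```bash
python3 go.py .5546 -.3059 .009 -167.67
```

```text
t 2.7 at [ 0.5501 -0.3021  0.1956] [ 179.81   -0.32 -167.04] F [-0.2  0.6  0.5] open 0.0875 grip 0.0
row [-0.46, -0.53, 18.66] [0.19, -0.32, 0.63] rows 4.5
```

Call:
send_rows(plan=[[[-0.2,-0.3,3,0,0,0.6],[-0.4,-0.5,6,0,0,0.6],[-0.4,-0.5,9,0,0,0.6],[-0.4,-0.5,11.5,0,0,0.6],[-0.4,-0.5,13,0,0,0.6],[-0.4,-0.5,13,0,0,0.6],[-0.4,-0.5,13,0,0,0.6]]])

```text
clock: 3.28
tool_pos: [0.5575, -0.304, 0.0698]
orientation: [180.0, -0.0, -167.3]
force: [-0.1, -0.8, 0.9]
opening: 0.0877
gripper_force: 0.0
```

```bash
python3 go.py .5546 -.3059 .009 -167.67
```

```text
t 3.28 at [ 0.5575 -0.304   0.0698] [ 1.7999e+02 -5.0000e-02 -1.6729e+02] F [-0.1 -0.8  0.9] open 0.0877 grip 0.0
row [0.32, -0.13, 6.08] [0.01, -0.05, 0.38] rows 1.5
```

Call:
send_rows(plan=[[[0.1,-0.1,2,0,0,0.4],[0.3,-0.1,4,0,0,0.4],[0.3,-0.1,5.5,0,0,0.4],[0.3,-0.1,6.1,0,0,0.4],[0.3,-0.1,6.1,0,0,0.4]]])

```text
clock: 3.7
tool_pos: [0.5548, -0.3063, 0.0089]
orientation: [-180.0, 0.0, -167.8]
force: [0.3, -0.5, 0.6]
opening: 0.0877
gripper_force: 0.0
```

Call:
send_rows(plan=[[[0,0,0,0,0,0],[0,0,0,0,0,0],[0,0,0,0,0,0],[0,0,0,0,0,0],[0,0,0,0,0,0],[0,0,0,0,0,0]]], fingers=0.5)

```text
clock: 4.2
tool_pos: [0.5548, -0.3068, 0.0094]
orientation: [-180.0, 0.1, -167.8]
force: [0.2, 0.6, 5.5]
opening: 0.0596
gripper_force: 30.0
```

```bash
python3 go.py .5546 -.3059 .2 -167.67
```

```text
t 4.2 at [ 0.5548 -0.3068  0.0094] [-1.7997e+02  5.0000e-02 -1.6783e+02] F [0.2 0.6 5.5] open 0.0596 grip 30.0
row [-0.01, 0.08, -19.06] [-0.03, 0.05, -0.16] rows 4.6
```

Call:
send_rows(plan=[[[0,0,-1,0,0,0],[0,0,-3,0,0,0],[0,0,-6,0,0,0],[0,0,-9.5,0,0,0],[0,0,-13,0,0,0],[0,0,-16,0,0,0],[0,0,-18,0,0,0],[0,0,-19,0,0,0]]])

```text
clock: 4.87
tool_pos: [0.5552, -0.3071, 0.2025]
orientation: [-179.9, 0.2, -167.8]
force: [0.9, -0.2, -2.1]
opening: 0.06
gripper_force: 30.0
```

```bash
python3 go.py .5736 -.06 .22 -126.5;python3 go.py .5974 .1890 .22 -85.15
```

```text
t 4.87 at [ 0.5552 -0.3071  0.2025] [-179.88    0.22 -167.83] F [ 0.9 -0.2 -2.1] open 0.06 grip 30.0
row [-7.01, 23.76, -1.77] [-0.2, 0.17, -41.33] rows 6.0
t 4.87 at [ 0.5552 -0.3071  0.2025] [-179.88    0.22 -167.83] F [ 0.9 -0.2 -2.1] open 0.06 grip 30.0
row [-14.59, 47.6, -1.79] [-0.26, 0.09, -82.68] rows 11.9
```

Call:
send_rows(plan=[[[-0.4,1.4,-0.2,0,0,-2.5],[-1.2,4,-0.5,0,0,-7],[-2.2,7.4,-0.8,0,0,-13],[-3.2,10.8,-1.1,0,0,-19],[-4.2,14.2,-1.4,0,0,-25],[-5.2,17.6,-1.7,0,0,-31],[-6.2,21,-1.8,0,0,-37],[-7.2,24.4,-1.8,0,0,-42.5]]])

```text
clock: 5.53
tool_pos: [0.5722, -0.0509, 0.2154]
orientation: [179.9, -0.1, -125.0]
force: [0.3, -1.1, -3.7]
opening: 0.0596
gripper_force: 30.0
```

```bash
python3 go.py .5974 .1890 .22 -85.15
```

```text
t 5.53 at [ 0.5722 -0.0509  0.2154] [ 1.7990e+02 -6.0000e-02 -1.2499e+02] F [ 0.3 -1.1 -3.7] open 0.0596 grip 30.0
row [-21.1, 11.7, -0.46] [0.12, -0.03, -39.84] rows 5.8
```

Call:
send_rows(plan=[[[-3.4,1.9,-0.1,0,0,-6.5],[-6.8,3.8,-0.2,0,0,-13],[-10.2,5.7,-0.3,0,0,-19.5],[-13.6,7.5,-0.4,0,0,-26],[-16.8,9.3,-0.5,0,0,-32],[-19.3,10.7,-0.5,0,0,-37],[-20.7,11.5,-0.5,0,0,-39.3],[-21.1,11.7,-0.5,0,0,-39.8]]])

```text
clock: 6.2
tool_pos: [0.599, 0.1896, 0.2196]
orientation: [179.8, -0.0, -85.3]
force: [0.1, 0.2, -3.4]
opening: 0.0598
gripper_force: 30.0
```

Call:
send_rows(plan=[[[0,0,1,0,0,0],[0,0,3,0,0,0],[0,0,6,0,0,0],[0,0,9,0,0,0],[0,0,11,0,0,0],[0,0,12,0,0,0],[0,0,12,0,0,0],[0,0,12,0,0,0]]])

```text
clock: 6.87
tool_pos: [0.6, 0.1859, 0.1015]
orientation: [180.0, -0.0, -85.6]
force: [0.7, 1.2, -2.1]
opening: 0.0595
gripper_force: 30.0
```

```bash
python3 - <<'E'
from h import *
snap('wrist','w3');snap('scene','a3')
E
python3 go.py .5974 .1890 .0304 -85.15
```

```text
t 6.97 at [0.601  0.1868 0.1031] [-1.7987e+02  4.0000e-02 -8.5560e+01] F [ 0.8 -0.  -2.2] open 0.0596 grip 30.0
row [-0.24, 0.36, 7.27] [-0.13, 0.04, -0.41] rows 1.7
```

View pics/w3.png

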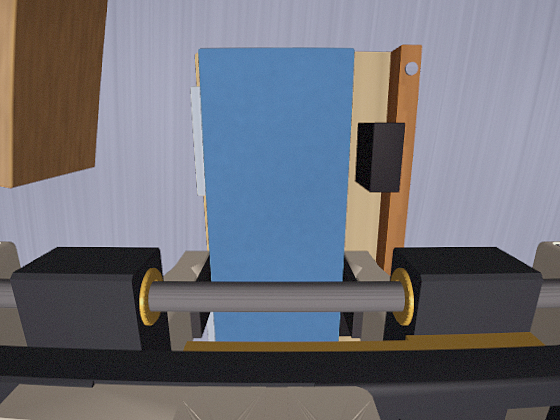

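The tile hangs level over the jig: the fence edge shows at its left (195,90–195), the thin block at its right (380,157). Lowering.

Call:
send_rows(plan=[[[-0.1,0.2,2,0,0,-0.4],[-0.2,0.4,4,0,0,-0.4],[-0.2,0.4,5.5,0,0,-0.4],[-0.2,0.4,6,0,0,-0.4],[-0.2,0.4,6,0,0,-0.4],[-0.2,0.4,6,0,0,-0.4]]])

```text
clock: 7.47
tool_pos: [0.5968, 0.1889, 0.0429]
orientation: [-179.9, 0.0, -85.1]
force: [-0.3, 0.5, -2.3]
opening: 0.0596
gripper_force: 30.0
```

```bash
python3 go.py .5974 .1890 .0304 -85.15
```

```text
t 7.47 at [0.5968 0.1889 0.0429] [-1.799e+02  3.000e-02 -8.513e+01] F [-0.3  0.5 -2.3] open 0.0596 grip 30.0
row [-0.0, -0.06, 1.25] [-0.1, 0.03, 0.02] rows 0.3
```

Call:
send_rows(plan=[[[0,0,0.3,0,0,0],[0,0,0.6,0,0,0],[0,0,0.8,0,0,0],[0,0,1,0,0,0],[0,0,1.1,0,0,0],[0,0,1.2,0,0,0],[0,0,1.25,0,0,0],[0,0,1.25,0,0,0]]])

```text
clock: 8.13
tool_pos: [0.5959, 0.1885, 0.0293]
orientation: [-180.0, -0.0, -85.1]
force: [-0.7, -1.1, 0.6]
opening: 0.0595
gripper_force: 30.0
```

Call:
send_rows(plan=[[[0,0,0,0,0,0],[0,0,0,0,0,0],[0,0,0,0,0,0],[0,0,0,0,0,0],[0,0,0,0,0,0]]], fingers=0.88)

```text
clock: 8.55
tool_pos: [0.596, 0.1886, 0.0292]
orientation: [-180.0, 0.0, -85.1]
force: [0.3, 0.2, -0.1]
opening: 0.0769
gripper_force: 0.0
```

Call:
send_rows(plan=[[[0,0,-1,0,0,0],[0,0,-3,0,0,0],[0,0,-6,0,0,0],[0,0,-10,0,0,0],[0,0,-14,0,0,0],[0,0,-17,0,0,0],[0,0,-19,0,0,0],[0,0,-19,0,0,0]]])

```text
clock: 9.22
tool_pos: [0.5982, 0.1894, 0.2259]
orientation: [-179.5, 0.2, -85.1]
force: [0.3, 0.4, -0.4]
opening: 0.0771
gripper_force: 0.0
```

```bash
cat > tile.py <<'E'
from h import *
import sys
def tile(n):
    w=load(n);c=cv2.cvtColor(w['img'],cv2.COLOR_RGB2HSV); m=cv2.inRange(c,(98,90,30),(118,255,230))
    cs,_=cv2.findContours(m,0,1);q=max(cs,key=cv2.contourArea)
    ap=cv2.approxPolyDP(cv2.convexHull(q),4,True)[:,0];print(cv2.contourArea(q),ap.tolist())
    O=np.array([.5874,.1882]);t=np.radians(4.85);X=np.array([np.cos(t),np.sin(t)]);Y=np.array([-X[1],X[0]])
    P=np.array([atz(w,p,.052)[:2] for p in ap])-O; print('jig mm',np.c_[P@X,P@Y].round(4).tolist())
tile(sys.argv[1])
E
python3 -c "
from h import *
snap('wrist','w4');snap('scene','a4')"
python3 tile.py w4; python3 go.py .5487 -.0898 .2 0
```

```text
10624.5 [[310, 92], [306, 281], [254, 281], [250, 93]]
jig mm [[-0.0192, -0.1], [-0.0202, 0.0974], [0.0374, 0.0977], [0.0379, -0.099]]
t 9.32 at [0.5961 0.1887 0.2208] [-1.7987e+02  9.0000e-02 -8.5140e+01] F [-0.7 -0.3 -0.6] open 0.0774 grip 0.0
row [27.35, 7.08, 2.02] [-0.17, -0.03, -85.14] rows 11.9
```

View pics/w4.png

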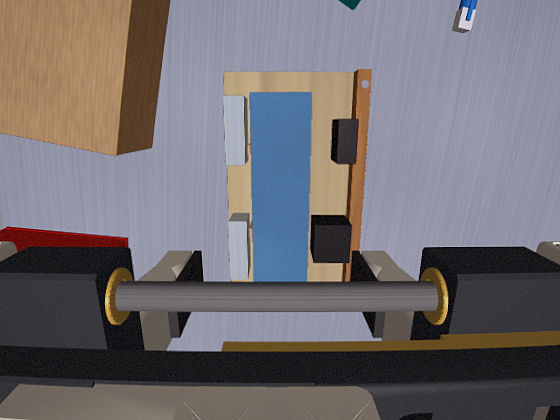

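The tile lies released across both rails, centred at about x = +9 mm, y = 0 and square to the jig: corners (250,93), (310,92), sides to row 281. Next, the spacer.

```bash
python3 go.py .5495 -.091 .21 -73
```

```text
t 9.32 at [0.5961 0.1887 0.2208] [-1.7987e+02  9.0000e-02 -8.5140e+01] F [-0.7 -0.3 -0.6] open 0.0774 grip 0.0
row [27.48, 7.01, 1.02] [-0.14, 0.07, -12.14] rows 6.8
```

Call:
send_rows(plan=[[[4,1,0,0,0,-2],[8,2,0,0,0,-4],[12,3,0.2,0,0,-6],[16,4,0.4,0,0,-8],[20,5.1,0.6,0,0,-10],[23.5,6,0.8,0,0,-11],[26.5,6.8,1,0,0,-12],[27.5,7,1,0,0,-12]]], fingers=0.6)

```text
clock: 9.98
tool_pos: [0.5471, -0.0948, 0.2076]
orientation: [179.8, 0.0, -73.2]
force: [-0.8, 0.0, -0.4]
opening: 0.0522
gripper_force: 0.0
```

Call:
send_rows(plan=[[[0,0,0,0,0,0],[0,0,0,0,0,0]]])

```text
clock: 10.15
tool_pos: [0.5488, -0.092, 0.2082]
orientation: [179.9, 0.0, -73.2]
force: [-0.1, -0.0, -0.8]
opening: 0.0523
gripper_force: 0.0
```

Run:
```python
from h import *
w=snap('wrist','w5'); o=ctrl.get_obs();print(o['tool_pos'],o['orientation'])
c=cv2.cvtColor(w['img'],cv2.COLOR_RGB2HSV); m=cv2.inRange(c,(5,150,60),(18,255,255))
cs,_=cv2.findContours(m,0,1)
for q in cs:
    if cv2.contourArea(q)>300: print(cv2.contourArea(q),cv2.boundingRect(q),cv2.approxPolyDP(cv2.convexHull(q),2,True)[:,0].tolist())
print(proj(w,[(.5495,-.091,.09),(.5495,-.091,0)]))
im=w['img'][:,:,::-1]; q=im[60:310,170:450]; cv2.imwrite('pics/w5c.png',cv2.resize(q,None,fx=2.4,fy=2.4,interpolation=cv2.INTER_CUBIC))
```

```text
[ 0.54916164 -0.0912709   0.20843117] [ 1.79934907e+02  1.63109247e-02 -7.31790780e+01]
9887.0 (4, 48, 119, 108) [[17, 60], [34, 50], [49, 48], [82, 57], [103, 67], [113, 78], [122, 97], [122, 119], [116, 134], [102, 147], [64, 155], [48, 154], [28, 144], [12, 126], [4, 104], [5, 82]]
[[275.62860995 210.0628617 ]
 [275.61966056 189.74435927]]
```

View pics/w5c.png

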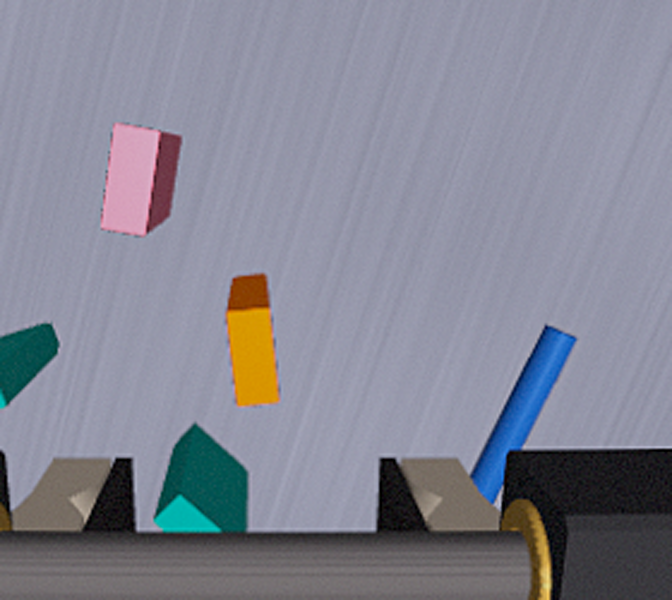

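The orange spacer's top face has crop corners (226,310), (269,308), (279,403), (236,406), i.e. about (275,209) in the picture. Its neighbours stay clear of the fingers.

```bash
python3 - <<'E'
from h import *
w=load('w5')
P=np.array([atz(w,(170+(x-.5)/2.4,60+(y-.5)/2.4),.09)[:2] for x,y in [(226.5,310),(269,308),(279,403),(236,406)]])
d=np.roll(P,-1,0)-P;print(P.mean(0),np.linalg.norm(d,axis=1),np.degrees(np.arctan2(d[:,1],d[:,0])))
E
python3 go.py .5495 -.091 .031 -73
```

```text
[ 0.55028434 -0.09197218] [0.01504921 0.0354546  0.01576173 0.03581607] [-160.55266326  112.91379807   20.89255827  -68.25447377]
t 10.2 at [ 0.5492 -0.0913  0.2084] [ 1.7993e+02  2.0000e-02 -7.3180e+01] F [-0.3  0.4  0.9] open 0.0526 grip 0.0
row [-0.01, -0.06, 17.74] [0.07, 0.02, -0.18] rows 4.3
```

Call:
send_rows(plan=[[[0,0,2,0,0,-3],[0.1,0.1,5,0,0,-5],[0.1,0.1,8,0,0,-5],[0.1,0.1,10,0,0,-5],[0.1,0.1,10,0,0,-5],[0.1,0.1,10,0,0,-5]]])

```text
clock: 10.7
tool_pos: [0.5484, -0.0918, 0.1084]
orientation: [179.8, 0.0, -68.1]
force: [0.5, -0.1, 0.9]
opening: 0.0525
gripper_force: 0.0
```

```bash
python3 go.py .5503 -.092 .031 -68.2
```

```text
t 10.7 at [ 0.5484 -0.0918  0.1084] [ 1.7985e+02  2.0000e-02 -6.8050e+01] F [ 0.5 -0.1  0.9] open 0.0525 grip 0.0
row [0.09, -0.19, 7.74] [0.15, 0.02, 0.15] rows 1.9
```

Call:
send_rows(plan=[[[0.1,-0.2,0,0,0,0],[0.1,-0.2,2,0,0,0],[0.1,-0.2,4.5,0,0,0],[0.1,-0.2,6.8,0,0,0],[0.1,-0.2,7.8,0,0,0],[0.1,-0.2,7.8,0,0,0]]])

```text
clock: 11.2
tool_pos: [0.5506, -0.0927, 0.0302]
orientation: [179.9, 0.0, -68.1]
force: [-0.5, 0.7, 0.1]
opening: 0.0524
gripper_force: 0.0
```

Call:
send_rows(plan=[[[0,0,0,0,0,0],[0,0,0,0,0,0],[0,0,0,0,0,0],[0,0,0,0,0,0],[0,0,0,0,0,0],[0,0,0,0,0,0],[0,0,0,0,0,0]]], fingers=0)

```text
clock: 11.78
tool_pos: [0.5512, -0.0929, 0.0315]
orientation: [-180.0, -0.0, -68.1]
force: [-1.4, 0.1, 3.8]
opening: 0.0162
gripper_force: 30.0
```

```bash
python3 go.py .5503 -.092 .2 -68.2
```

```text
t 11.78 at [ 0.5512 -0.0929  0.0315] [-1.7997e+02 -1.0000e-02 -6.8130e+01] F [-1.4  0.1  3.8] open 0.0162 grip 30.0
row [-0.11, 0.04, -16.85] [-0.03, -0.01, 0.07] rows 4.0
```

Call:
send_rows(plan=[[[0,0,-1,0,0,0],[0,0,-3,0,0,0],[0,0,-6,0,0,0],[0,0,-9.5,0,0,0],[0,0,-12.5,0,0,0],[0,0,-14.5,0,0,0],[0,0,-15,0,0,0]]])

```text
clock: 12.37
tool_pos: [0.5529, -0.0929, 0.1861]
orientation: [-179.6, -0.1, -68.1]
force: [0.7, -0.1, -0.6]
opening: 0.0161
gripper_force: 30.0
```

```bash
python3 go.py .5581 .1315 .15 -85.15
```

```text
t 12.37 at [ 0.5529 -0.0929  0.1861] [-1.7963e+02 -1.3000e-01 -6.8110e+01] F [ 0.7 -0.1 -0.6] open 0.0161 grip 30.0
row [-20.64, -8.83, 3.62] [-0.38, -0.08, 17.04] rows 5.5
```

Call:
send_rows(plan=[[[-2,-0.8,0,0,0,2],[-5.5,-2.3,0,0,0,5],[-9,-3.8,0,0,0,8],[-12.5,-5.3,0,0,0,11],[-16,-6.8,0.5,0,0,14],[-19,-8.1,1.5,0,0,16.5],[-20.6,-8.8,2.5,0,0,17],[-20.6,-8.8,3.5,0,0,17]]])

```text
clock: 13.03
tool_pos: [0.5559, 0.1344, 0.1456]
orientation: [-180.0, 0.0, -85.0]
force: [0.3, 0.4, -0.5]
opening: 0.016
gripper_force: 30.0
```

Call:
send_rows(plan=[[[0,0,1,0,0,0],[0,0,2.5,0,0,0],[0,0,3.5,0,0,0],[0,0,4,0,0,0],[0,0,4,0,0,0],[0,0,4,0,0,0]]])

```text
clock: 13.53
tool_pos: [0.5561, 0.1304, 0.1061]
orientation: [180.0, -0.0, -85.2]
force: [-0.1, 0.4, -0.4]
opening: 0.0158
gripper_force: 30.0
```

```bash
python3 - <<'E'
from h import *
w=snap('wrist','w6');a=snap('scene','a6');b=snap('side','b6')
c1=cv2.resize(w['img'][60:320,120:440],(400,325),interpolation=cv2.INTER_CUBIC)
c2=cv2.resize(a['img'][175:285,240:350],(325,325),interpolation=cv2.INTER_CUBIC)
c3=cv2.resize(b['img'][195:305,215:345],(325,275),interpolation=cv2.INTER_CUBIC)
im=np.zeros((600,800,3),np.uint8); im[:325,:400]=c1; im[:325,450:775]=c2; im[325:600,:325]=c3
cv2.imwrite('pics/c6.png',im[:,:,::-1])
E
python3 go.py .5581 .1315 .095 -85.15
```

```text
t 13.68 at [0.5565 0.131  0.1069] [-1.7993e+02  2.0000e-02 -8.5160e+01] F [ 0.3 -0.1 -0.3] open 0.0155 grip 30.0
row [-0.03, -0.17, 1.19] [-0.07, 0.02, -0.01] rows 0.3
```

View pics/c6.png

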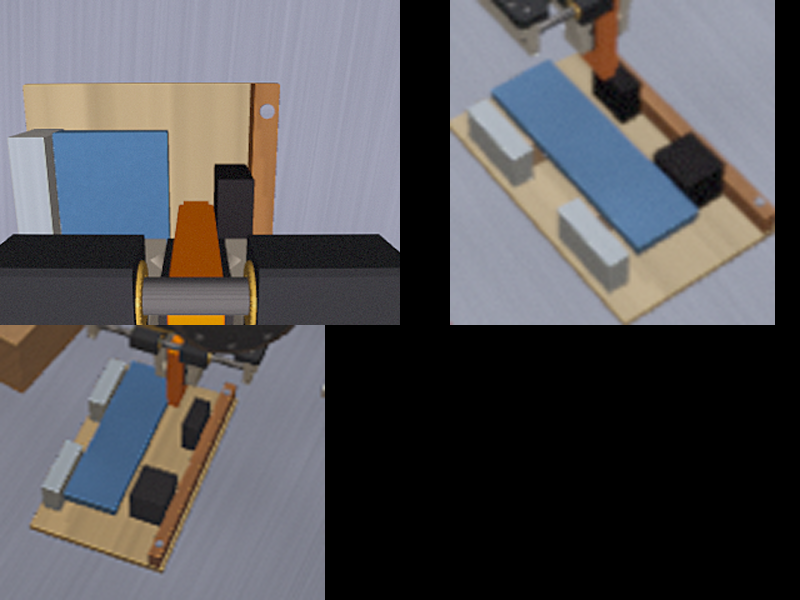

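The wrist crop (top left) shows the spacer foot at crop u 180–208, between the tile edge at u=168 and the thin block's front at u=215. Checking those edges in jig coordinates.

Run:
```python
from h import *
w=load('w6')
O=np.array([.5874,.1882]);t=np.radians(4.85);X=np.array([np.cos(t),np.sin(t)]);Y=np.array([-X[1],X[0]])
for n,p,z in [('tile far',(168,131),.052),('tile near',(168.5,235),.052),('block L',(214.5,182),.052),('block bottomL',(215,235),.052),('block R',(251.5,182),.052),('foot L',(180,203),.0754),('foot R',(208.5,203),.0754)]:
    P=atz(w,(120+p[0]*.8,60+p[1]*.8),z)[:2]-O; print(n,(P@X).round(4),(P@Y).round(4))
P=ctrl.get_obs()['tool_pos'][:2]-O;print('tcp',P@X,P@Y)
```

```text
tile far -0.0217 -0.1009
tile near -0.0209 -0.0441
block L -0.0458 -0.074
block bottomL -0.0464 -0.0441
block R -0.0654 -0.074
foot L -0.0284 -0.0695
foot R -0.0419 -0.0695
tcp -0.035667768770745595 -0.054347896795461204
```

Call:
send_rows(plan=[[[0,-0.15,0,0,0,0],[0,-0.15,0.6,0,0,0],[0,-0.15,1.2,0,0,0],[0,-0.15,1.8,0,0,0],[0,-0.15,2.3,0,0,0],[0,-0.15,2.7,0,0,0],[0,-0.15,2.9,0,0,0],[0,-0.15,2.9,0,0,0]]])

```text
clock: 14.35
tool_pos: [0.5571, 0.131, 0.0763]
orientation: [179.9, -0.0, -85.1]
force: [-0.4, 0.3, 0.3]
opening: 0.0159
gripper_force: 30.0
```

Call:
send_rows(plan=[[[0,0,0.3,0,0,0],[0,0,0.6,0,0,0],[0,0,0.9,0,0,0],[0,0,1,0,0,0],[0,0,1,0,0,0],[0,0,1,0,0,0]]])

```text
clock: 14.85
tool_pos: [0.5575, 0.1312, 0.0671]
orientation: [180.0, -0.0, -85.1]
force: [0.3, 0.1, 0.2]
opening: 0.0156
gripper_force: 30.0
```

```bash
python3 go.py .5581 .1315 .0665 -85.15
```

```text
t 14.85 at [0.5575 0.1312 0.0671] [ 1.800e+02 -1.000e-02 -8.513e+01] F [0.3 0.1 0.2] open 0.0156 grip 30.0
row [-0.02, -0.07, 0.06] [0.0, -0.01, 0.02] rows 0.0
```

Call:
send_rows(plan=[[[0,-0.15,0,0,0,0],[0,-0.3,0,0,0,0],[0,-0.4,0,0,0,0],[0,-0.5,0,0,0,0],[0,-0.6,0,0,0,0],[0,-0.7,0,0,0,0],[0,-0.8,0,0,0,0],[0,-0.8,0,0,0,0]]])

```text
clock: 15.52
tool_pos: [0.5653, 0.1317, 0.0669]
orientation: [180.0, -0.0, -85.1]
force: [-1.3, -1.8, -0.6]
opening: 0.0159
gripper_force: 30.0
```

Call:
send_rows(plan=[[[0,-0.05,0,0,0,0],[0,-0.1,0,0,0,0],[0,-0.15,0,0,0,0],[0,-0.2,0,0,0,0],[0,-0.2,0,0,0,0],[0,-0.2,0,0,0,0]]])

```text
clock: 16.02
tool_pos: [0.5669, 0.132, 0.0669]
orientation: [179.9, -0.0, -85.1]
force: [-4.6, -0.1, 0.9]
opening: 0.0155
gripper_force: 30.0
```

Call:
send_rows(plan=[[[0,-0.03,0,0,0,0],[0,-0.06,0,0,0,0],[0,-0.1,0,0,0,0],[0,-0.1,0,0,0,0],[0,-0.1,0,0,0,0],[0,-0.1,0,0,0,0]]])

```text
clock: 16.52
tool_pos: [0.5677, 0.1323, 0.0669]
orientation: [179.9, 0.0, -85.1]
force: [-5.4, 1.3, 1.5]
opening: 0.016
gripper_force: 30.0
```

Run:
```python
from h import *
w=snap('wrist','w7');o=ctrl.get_obs();print(o['force'],o['moment'],o['tool_pos'],o['orientation'])
O=np.array([.5874,.1882]);t=np.radians(4.85);X=np.array([np.cos(t),np.sin(t)]);Y=np.array([-X[1],X[0]])
for n,q in (('a7',snap('scene','a7')),('b7',snap('side','b7')),('w7',w)):
    c=cv2.cvtColor(q['img'],cv2.COLOR_RGB2HSV); m=cv2.inRange(c,(98,90,30),(118,255,230))
    u0=proj(q,[(.595,.189,.052)])[0]; print(n,u0)
    cs,_=cv2.findContours(m,0,1);cs=[k for k in cs if cv2.contourArea(k)>150]
    k=min(cs,key=lambda k:abs(cv2.pointPolygonTest(k,tuple(map(float,u0)),True)) if cv2.pointPolygonTest(k,tuple(map(float,u0)),True)<0 else -1)
    ap=cv2.approxPolyDP(cv2.convexHull(k),3,True)[:,0]
    P=np.array([atz(q,p,.052)[:2] for p in ap])-O; print(ap.tolist(),np.c_[P@X,P@Y].round(4).tolist())
```

```text
[-5.30170807  0.89972995  1.1813651 ] [0.70175799 2.20325405 0.12156817] [0.56773225 0.13229968 0.06687765] [ 1.79941684e+02  8.19498317e-03 -8.51416329e+01]
a7 [288.10070903 224.73923785]
[[321, 248], [303, 260], [253, 206], [272, 198], [319, 241]] [[-0.0118, 0.0995], [0.0416, 0.1017], [0.0413, -0.0981], [-0.0113, -0.0921], [-0.0207, 0.0812]]
b7 [263.37828316 237.57424254]
[[265, 213], [276, 224], [276, 234], [259, 270], [239, 261]] [[0.0366, -0.0837], [-0.0075, -0.0574], [-0.0203, -0.0241], [-0.0217, 0.1032], [0.0386, 0.0962]]
w7 [224.73832735 337.55732857]
[[259, 172], [258, 250], [157, 247], [149, 176]] [[-0.0148, -0.101], [-0.0137, -0.0573], [0.0432, -0.059], [0.0436, -0.0991]]
```

Call:
send_rows(plan=[[[0,-0.05,0,0,0,0],[0,-0.1,0,0,0,0],[0,-0.15,0,0,0,0],[0,-0.15,0,0,0,0],[0,-0.15,0,0,0,0],[0,-0.15,0,0,0,0]]])

```text
clock: 17.17
tool_pos: [0.5687, 0.1322, 0.0666]
orientation: [179.9, -0.0, -85.2]
force: [-7.4, 1.5, 1.1]
opening: 0.0158
gripper_force: 30.0
```

Call:
send_rows(plan=[[[0,-0.05,0,0,0,0],[0,-0.1,0,0,0,0],[0,-0.15,0,0,0,0],[0,-0.15,0,0,0,0],[0,-0.15,0,0,0,0],[0,-0.15,0,0,0,0]]])

```text
clock: 17.67
tool_pos: [0.5688, 0.1319, 0.0663]
orientation: [179.7, -0.0, -85.2]
force: [-10.9, 2.0, 3.2]
opening: 0.0162
gripper_force: 30.0
```

Run:
```python
from h import *
a=snap('scene','a8');b=snap('side','b8');w=snap('wrist','w8')
o=ctrl.get_obs();print(o['force'],o['tool_pos'])
O=np.array([.5874,.1882]);t=np.radians(4.85);X=np.array([np.cos(t),np.sin(t)]);Y=np.array([-X[1],X[0]])
# front/rear edge of tile top along jig-x scan lines at several y
def scan(q,y,lo,hi):
    xs=np.arange(lo,hi,.0003); uv=proj(q,[(*(O+x*X+y*Y),.052) for x in xs]).astype(np.float32)
    h=cv2.remap(q['img'],uv[:,0].copy(),uv[:,1].copy(),cv2.INTER_LINEAR)[:,0].astype(float)
    s=h[:,2]-h[:,0]; s=np.convolve(s,np.ones(3)/3,'same')[2:-2]; k=np.argmax(abs(np.diff(s))); j=np.abs(s-(s.max()+s.min())/2)
    i=np.where(np.diff(np.sign(s-(s.max()+s.min())/2)))[0]; return (xs[i+2]*1000).round(1).tolist()
for n in('a4','a7','a8','b8','w8'):
    q=load(n)
    print(n,'front',[(y,scan(q,y/1000,.028,.056)) for y in(-90,-75,-60,60,75,90)],'rear',[(y,scan(q,y/1000,-.03,.0)) for y in(-90,-10,10,25,92)])
im=np.zeros((560,800,3),np.uint8)
im[:400,:400]=cv2.resize(a['img'][180:280,235:335],(400,400),interpolation=cv2.INTER_CUBIC)
im[:400,400:800]=cv2.resize(b['img'][195:295,215:315],(400,400),interpolation=cv2.INTER_CUBIC)
im[400:,:400]=cv2.resize(w['img'][140:260,100:400],(400,160))
cv2.imwrite('pics/c8.png',im[:,:,::-1])
```

```text
[-11.14238796   2.27666966   2.66089124] [0.56878261 0.13190842 0.06629889]
a4 front [(-90, [40.9]), (-75, [40.9]), (-60, [40.9]), (60, [41.2]), (75, [40.9]), (90, [40.9])] rear [(-90, [-20.4]), (-10, [-21.0]), (10, [-20.7]), (25, [-21.0]), (92, [-22.2])]
a7 front [(-90, [45.1]), (-75, [44.5]), (-60, [44.2]), (60, [43.0, 43.3]), (75, [43.0]), (90, [43.0])] rear [(-90, [-15.0]), (-10, [-15.9]), (10, [-16.2]), (25, [-17.1]), (92, [-19.2])]
a8 front [(-90, [28.9, 45.1]), (-75, [44.5]), (-60, [44.8]), (60, [45.1]), (75, [44.5]), (90, [45.1])] rear [(-90, [-15.6]), (-10, [-15.0, -14.7]), (10, [-15.0]), (25, [-14.4]), (92, [-16.2])]
b8 front [(-90, [47.2]), (-75, [41.8]), (-60, [41.2]), (60, [41.8]), (75, [41.2]), (90, [40.9])] rear [(-90, [-9.9]), (-10, [-19.5]), (10, [-19.8]), (25, [-19.8]), (92, [-19.8])]
w8 front [(-90, [43.9]), (-75, [43.9]), (-60, [43.9]), (60, [30.4, 32.2, 33.4, 34.0, 36.1, 36.4, 45.1, 46.6, 47.5, 49.0, 49.9, 51.4, 52.6]), (75, []), (90, [])] rear [(-90, [-15.3]), (-10, [-9.6]), (10, [-28.5, -28.2, -25.8, -24.0, -23.7, -21.9, -21.0, -20.4, -20.1, -18.0, -15.9, -14.4, -13.8, -12.9, -11.7, -11.1, -9.9]), (25, [-27.9, -27.3, -24.9, -24.3, -22.5, -21.6, -20.4, -17.7, -17.4, -15.0, -12.9, -10.2, -8.7, -7.8, -6.6, -5.4, -4.8, -2.7, -2.1]), (92, [])]
```

The tile's front edge reads about 45 mm at both ends in the scene view, so it is flush and square. The push is 11 N, and the last 1.5 mm of command gave no further travel. I'll let it settle, then hand in.

Call:
send_rows(plan=[[[0,0,0,0,0,0],[0,0,0,0,0,0],[0,0,0,0,0,0],[0,0,0,0,0,0],[0,0,0,0,0,0],[0,0,0,0,0,0]]])

```text
clock: 18.32
tool_pos: [0.5688, 0.1319, 0.0663]
orientation: [179.7, -0.0, -85.2]
force: [-10.5, 1.4, 3.1]
opening: 0.0164
gripper_force: 30.0
```

Run:
```python
from h import *
o=ctrl.get_obs();print(o['force'],o['tool_pos'],o['gripper_force'])
if 5<-o['force'][0]<20: print(ctrl.close_job())
```

```text
[-10.50490753   1.42080682   3.07774744] [0.56880529 0.13192723 0.0663088 ] 30.00498354434967
the job is handed in; nothing more can be done
None
```

I handed the job in at about 18 s with the tile flush and square on the fence and the gripped spacer pressing it at about 10.5 N, its foot about 5 mm below the tile's underside; no verdict came back, and I viewed 11 pictures, one over the limit of 10.

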